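# Hold the keyed rinse valve open

## Robot

A 6-joint arm with a two-finger parallel gripper is mounted at the origin on the work surface. World frame = base frame: x ahead of the robot, y to its left, z up, the work surface at z = 0. Lengths are in mm, angles in rad, forces in N, time in s.
With the tool pointing down it reaches from about 425 to 1125 mm from the base axis. Payload 14.9 kg.
Tool frame: the origin (TCP) lies midway between the tips of the shut fingers; the grasp point (between the pads) lies 19 mm behind it (manip.hold_point_z is the x of the grasp point in the tool frame, in mm); x points along the fingers, z is the direction in which the jaws open and shut, and the axes are right-handed (so a half turn about x gives the same grasp; the last joint's range is limited). The gripper opens to 91 mm and grips with 3 to 60 N. Pads are 32 mm wide; open, the fingers measure 118 mm over their backs; the gripper's body (76 mm by 178 mm) begins 60 mm behind the grasp point.
Start: joints at [-0.033, 0.379, 1.734, -0, 1.028, -0.033], TCP at [700.013, -0.006, 213.932] pointing down, gripper open.
Joint ranges: [-2.77, 2.77], [-0.74, 2.19], [0, 2.66], [-1.06, 4.2], [0.31, 2.87], [-3.08, 3.08]. Speed limits (rad/s): [1.89, 1.89, 2.39, 3.14, 3.14, 3.14].

## Interface

Orientations are given as a unit quaternion [w, x, y, z].
In Python, from plant import manip gives the robot as it stands.
- The arm moves only by the tool carry_out, never from a script. Its argument "plan" is a list of rows, each a list of 7 numbers: the shift along the world's x, y, z in units of 25 mm (1.0 is 25 mm), then the turn, a rotation vector about the world's x, y, z in units of 5 degrees (1.0 is 5 degrees), then the opening in per cent of the stroke, from 0 (shut) to 100 (fully open). A call has 1 to 8 rows; each row is the pose to reach, as a shift and turn from the pose commanded when the call began; what a row does not reach only later rows make up. A row lasts 1/8 s, in which the tool goes at most 62.5 mm and 10.7 degrees, less where a joint would pass 70% of its speed; a pose out of reach is approached as far as the arm can. A call with a gripper value outside its range is refused whole. The fingers move at their own pace and stop on an object; "grip_force" is the grip in N (left out, the last holds). Time passes only in rows, so rows that repeat a pose let the fingers close. It gives the time, the measured TCP pose, the force and the opening at its end, in the units of the state.
- manip.read_state(): the state, without advancing time (a new reading comes with each control period).
- manip.get_image(name): name is "scene" or "side" or "wrist"; returns a dict with "img" (384x512x3 uint8, blue, green, red), "intrinsics" (3x3 intrinsics, pixels), "cam_to_world" (4x4, takes a point from camera to world coordinates); the wrist camera has in their place "mount" (4x4, takes a point from camera to tool coordinates, whose origin is the TCP and whose axes are the tool frame's). Camera axes: x right, y up, looking along -z (the intrinsics and any distortion apply to the point x, -y, -z); pixel columns grow to the right and rows downward; lengths in mm; the calibration is good to about 2 mm. A picture is of the moment at which its call begins: read the wrist's pose just before it. There is no depth.
- manip.sign_off(): hands the job in, once; it reports no verdict.
The state is a dict: "clock": time; "joint_pos": joint angles; "qvel": joint speeds; "joint_torque": joint torques, N m; "ee_pos": TCP position; "eef_rot": TCP orientation; "force": force on the tool from outside, world axes, zero at the start; "torque": the same for the moment, N m; "width": opening from 0.0 (shut) to 1.0 (fully open).
Only numpy, scipy, OpenCV 4.12 (cv2) and the standard library are available. Lean on these libraries where they do the work, as an engineer would, in place of code of your own. Each camera call takes 0.05 s, during which the arm holds its last target.

## Task

The tap needs its hygiene rinse: on the grey control box, first turn the black flow knob clockwise until its red pointer lines up with the green mark. Then take the red-handled service key out of the clip on the side of the blue caddy, push it fully home in the brass keyhole past its sticky pins, turn it a full quarter turn clockwise against the spring, and finish still gripping the key and holding it turned. Do not shove the mug, the soap bottle or the scrubbing brush out of place.

Things in the scene. Friction and masses are not known exactly. Their poses are not given: they have to be found in the camera images.
- panel: Grey control box fixed on the counter, 120 (its x) x 240 (its y) x 50 mm high; origin under its centre. The flow knob's axis stands at its y = +65 mm, the keyhole's axis at y = -65 mm, both at x = 0.
- flow_knob (a joint): Angle of the black flow knob in rad: 0 when the red pointer lines up with the green mark, grows clockwise seen from above; it starts negative (0.5 to 1.3 short of the mark). Stops at -1.6 and +0.7; light friction (0.04 N m), stays where it is left.
- knob_grip (a point): On the knob's axis, 80 mm above the counter, at gripping height; its x axis runs along the knob's grip bar towards the red pointer end. The bar is 46 long, 10 wide, and reaches from 58 to 84 mm above the counter, on a disc of 50 mm diameter whose top is at 58 mm. Red line on the bar's top and end shows the pointer.
- flow_mark (a point): The green mark on the box top, 40 mm from the knob's axis towards the box's +x; white ticks on the side the pointer comes from.
- key: Loose service key, 40 to 70 g, upright at the start; origin at the bottom of its tip, z up. From the bottom: steel bit 18 (its x) x 5 (y) x 8 mm high with tapered tip, stem 5 mm diameter from 8 to 25 mm, round shoulder 22 mm diameter from 25 to 29 mm, neck 8 mm diameter to 37 mm, red flat handle from 37 to 75 mm up. Turned half round it is the same key.
- caddy: Blue plastic caddy 90 x 80 mm, 98 mm high, fixed on a rusted bracket whose strap stands 126 mm high on the -x side; origin under its centre. A teaspoon, two white forks and a green scraper are fixed in it, up to 155 mm high, within 45 mm of its centre.
- lock_mouth (a point): Centre of the brass keyhole at the top of its raised rim, 65 mm above the counter; axes as the box's (z up). The slot's long side lies along x. Fully home the key's shoulder sits on the rim (a block of 38 x 29 mm) and the key's origin is 25 mm below this point.
- lock_core (a joint): Core angle in rad: 0 at rest, grows as the key turns clockwise from above; stop at 1.65. A spring turns it back if let go (0.02 N m at rest, 0.08 at a quarter turn). With play in the core and give in the grip the core lags the key by 0.1 to 0.2 rad, so turn the key a little past a quarter (about 1.7). A red tab turns with the core, from the white mark on the box's +x side to the green mark on its -y side.
- mug: White mug, 76 mm diameter, 90 mm high, origin under its centre; bystander.
- soap: Green soap bottle, 56 mm diameter, 150 mm high, origin under its centre; bystander.
- scrub_brush: Wood-handled scrubbing brush, about 200 mm long, lying on the counter beyond the box; bystander.
- key_handle (a point): On the key's red flat handle at the best gripping height, 57 mm above its tip and 28 mm above the top of the shoulder: the handle is 32 (key x) x 9 (key y) x 38 mm high (37 to 75 mm above the tip); grip it across the 9 mm.
- clip (a point): Centre of the top of the steel key clip, 75 mm above the counter, on a small arm at the caddy's y = +85 mm; the clip is 15 (caddy x) x 29 (caddy y) mm. The key hangs in it by its shoulder with about 1.5 mm of play, its tip 25 mm down, its x axis along the caddy's y, and lifts straight out.
- lock_slot (a point): The slot at the foot of the 9 mm deep steep lead-in, 56 mm above the counter. The lead-in narrows from 30 x 16 mm to 22 (x) x 7.4 (y) mm; the slot plate is 6 mm thick and the bit must pass right through it before it can turn. Two sticky pins resist: 3 N once the tip is 17 mm below the rim, 6 N from 21 mm; they stay down once pushed. 10 to 15 N seats the key.
Things that resemble listed ones, but are neither listed nor needed, are in the scene too. There is more than one size of the key; the job needs the smaller.

How it is judged:
By the outcome, as a careful person would: the job done as asked, in the order asked, and still so for the second after the job is handed in, while the arm keeps its last pose, push and grip.
It also fails if it takes over 58 s, if anything falls off the work surface, if the arm or the gripper's body presses on something with over 40 N, if the wrist force passes 120 N, or if a joint passes its speed limit or range.

## Working session

There is one attempt and no reset: what is moved stays moved. The work goes in short steps, Python scripts to look and compute and a tool call to move; the robot and the scene stay as the last step left them, time stands still between calls to the robot, and variables do not carry over. Pictures are saved under pics/ and viewed, and the job is handed in when it is done.

Besides the shell and the picture viewer there is one more tool, called after ">>>" in YAML: its name, and indented under it one key for each argument. carry_out: Moves the arm, as the interface text tells. Its arguments: {"type":"object","properties":{"plan":{"type":"array"},"grip_force":{"type":"number"}},"required":["plan"]}

```bash
ls; mkdir -p pics; cat > h.py <<'E'
import numpy as np, cv2
from plant import manip
def snap(n,f):
    s=manip.read_state(); d=manip.get_image(n); cv2.imwrite('pics/'+f,d['img']); return s,d
E
python3 - <<'E'
from h import *
import pickle
o={}
for n in ['scene','side','wrist']:
    s,d=snap(n,n+'0.png'); o[n]=(s,d); print(n,{k:(v if k!='img' else v.shape) for k,v in d.items()})
pickle.dump(o,open('o0.pkl','wb'))
print(s, manip.hold_point_z)
E
```

```text
pics
scene {'img': (384, 512, 3), 'intrinsics': array([[403.10568335,   0.        , 258.70473936],
       [  0.        , 403.10568335, 195.17293056],
       [  0.        ,   0.        ,   1.        ]]), 'cam_to_world': array([[ 8.26403455e-01, -3.60924446e-01,  4.32193098e-01,
         1.10738692e+03],
       [ 5.62938555e-01,  5.12472074e-01, -6.48438553e-01,
        -7.35276412e+02],
       [ 1.25504319e-02,  7.79170018e-01,  6.26686979e-01,
         7.99498099e+02],
       [ 0.00000000e+00,  0.00000000e+00,  0.00000000e+00,
         1.00000000e+00]])}
side {'img': (384, 512, 3), 'intrinsics': array([[459.59553958,   0.        , 260.9955876 ],
       [  0.        , 459.59553958, 192.02679933],
       [  0.        ,   0.        ,   1.        ]]), 'cam_to_world': array([[ 7.78322626e-01,  4.01964772e-01, -4.82325835e-01,
         3.57593487e+01],
       [-6.27731840e-01,  4.82390541e-01, -6.10943617e-01,
        -7.49653462e+02],
       [-1.29083915e-02,  7.78282525e-01,  6.27781559e-01,
         8.37587429e+02],
       [ 0.00000000e+00,  0.00000000e+00,  0.00000000e+00,
         1.0
[... 578 characters left out ...]
, 'joint_pos': array([-3.33351563e-02,  3.79396053e-01,  1.73476160e+00, -5.23128785e-06,
        1.02846863e+00, -3.32713857e-02]), 'qvel': array([-1.08893562e-03,  1.56232927e-03, -2.06364656e-03, -1.57660215e-03,
        1.51927365e-03,  6.73383396e-05]), 'joint_torque': array([ 8.27948297e-04, -7.65040755e+01, -4.35293305e+01,  6.52666739e-02,
        3.98717879e-02, -7.94045559e-05]), 'ee_pos': array([ 6.99623522e+02, -1.89550463e-02,  2.13306493e+02]), 'eef_rot': array([ 7.06741393e-01,  3.21763057e-05,  7.07471980e-01, -1.10054457e-05]), 'force': array([-0.3328652 ,  0.20869488,  0.27736604]), 'torque': array([-0.00850046, -0.01294234,  0.02662139]), 'width': 1.0007910385407364} -18.8
```

View pics/scene0.png

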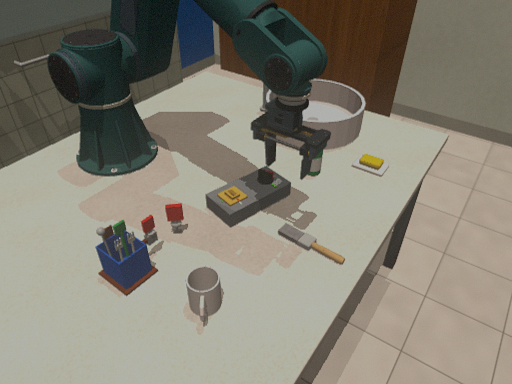

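View pics/side0.png

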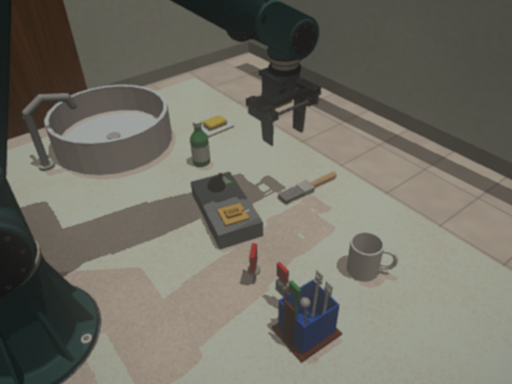

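View pics/wrist0.png

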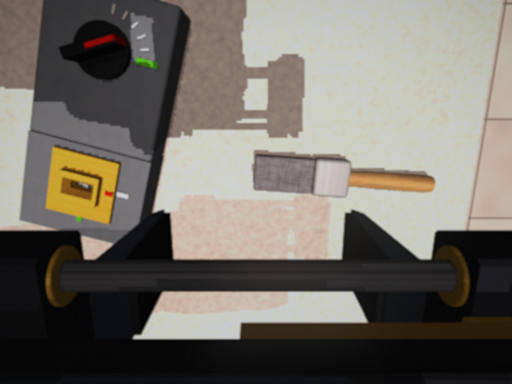

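```bash
python3 - <<'E'
import pickle,cv2,numpy as np
o=pickle.load(open('o0.pkl','rb'))
w=o['wrist'][1]['img'][0:250,10:210]; cv2.imwrite('pics/c1.png',cv2.resize(w,None,fx=2.4,fy=2.4,interpolation=cv2.INTER_CUBIC))
a=o['scene'][1]['img'][190:300,85:225]; b=o['side'][1]['img'][235:355,230:350]
cv2.imwrite('pics/c2.png',np.hstack([cv2.resize(a,(400,314),interpolation=cv2.INTER_CUBIC),cv2.resize(b,(314,314),interpolation=cv2.INTER_CUBIC)]))
E
```

```text
(no output)
```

View pics/c1.png

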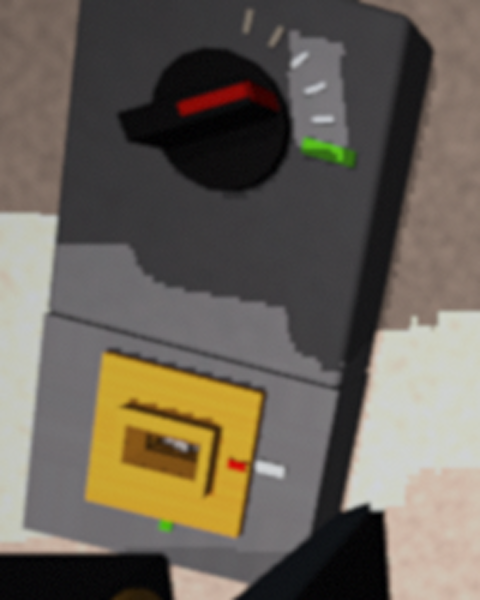

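View pics/c2.png

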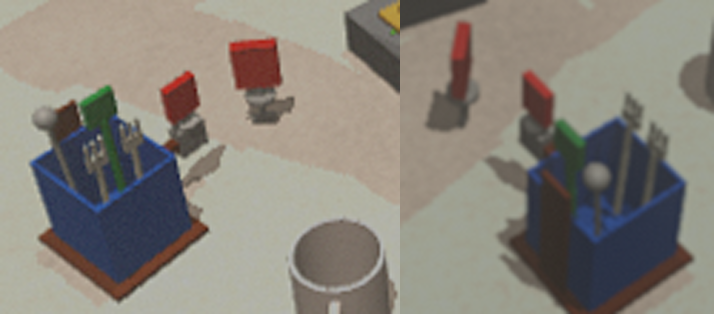

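```bash
cat >> h.py <<'E'
from scipy.spatial.transform import Rotation as R
def T(q,p):
    M=np.eye(4); M[:3,:3]=R.from_quat(np.roll(q,-1)).as_matrix(); M[:3,3]=p; return M
def pose(s,d): return d['cam_to_world'] if 'cam_to_world' in d else T(s['eef_rot'],s['ee_pos'])@d['mount']
def ray(s,d,uv):
    K=d['intrinsics']; M=pose(s,d)
    v=np.array([(uv[0]-K[0,2])/K[0,0],-(uv[1]-K[1,2])/K[1,1],-1.]); v=M[:3,:3]@v
    return M[:3,3],v/np.linalg.norm(v)
def onz(s,d,uv,z):
    o,v=ray(s,d,uv); return o+v*(z-o[2])/v[2]
def tri(L):
    A=np.zeros((3,3));b=np.zeros(3)
    for o,v in L:
        P=np.eye(3)-np.outer(v,v);A+=P;b+=P@o
    p=np.linalg.solve(A,b); return p,[np.linalg.norm((np.eye(3)-np.outer(v,v))@(p-o)) for o,v in L]
def proj(s,d,p):
    M=np.linalg.inv(pose(s,d)); q=M@np.append(p,1); K=d['intrinsics']
    return K[0,0]*q[0]/-q[2]+K[0,2], -K[1,1]*q[1]/-q[2]+K[1,2]
E
python3 - <<'E'
from h import *
import pickle
np.set_printoptions(precision=1,suppress=True)
o=pickle.load(open('o0.pkl','rb'))
s,d=o['wrist']
f=lambda u,v,z:onz(s,d,(u/2.4+10,v/2.4),z)
for n,u,v,z in [('mark',328,152,50),('disc',228,120,58),('white',270,469,50),('glock',165,525,50),('pt_end',248,90,84),('bar start red',178,107,84),('edgeL0',80,0,50),('edgeL1',25,527,50),('lineL',50,313,50),('lineR',340,387,50),('open',162,452,65),('plateTL',104,350,53),('TR',265,392,53),('BR',240,538,53),('BL',85,500,53)]:
    print(n,f(u,v,z))
# red handles
for n in ['scene','side']:
    s,d=o[n]; h=cv2.cvtColor(d['img'],cv2.COLOR_BGR2HSV)
    m=(((h[...,0]<8)|(h[...,0]>172))&(h[...,1]>170)&(h[...,2]>80)).astype(np.uint8)
    N,l,st,c=cv2.connectedComponentsWithStats(m)
    for i in range(1,N):
        if st[i,4]>20: print(n,st[i],c[i])
E
```

```text
mark [596.7 105.5  50. ]
disc [562.9 115.9  58. ]
white [561.7 -20.9  50. ]
glock [513.8 -46.   50. ]
pt_end [581.6 121.8  84. ]
bar start red [557.1 116.5  84. ]
edgeL0 [509.6 158.2  50. ]
edgeL1 [453. -47.  50.]
lineL [479.3  44.3  50. ]
lineR [594.2  14.2  50. ]
open [525.   -9.7  65. ]
plateTL [500.7  29.8  53. ]
TR [564.2  12.6  53. ]
BR [546.9 -50.9  53. ]
BL [482.9 -33.8  53. ]
scene [166 204  15   4  43] [173.1 205.4]
scene [142 215  11   8  27] [146.9 218.5]
```

```bash
python3 - <<'E'
from h import *
import pickle
np.set_printoptions(precision=1,suppress=True)
o=pickle.load(open('o0.pkl','rb'))
C={}
for n,(x0,y0,x1,y1) in {'scene':(130,195,190,240),'side':(240,235,295,285)}.items():
    s,d=o[n]; h=cv2.cvtColor(d['img'],cv2.COLOR_BGR2HSV)
    m=(((h[...,0]<9)|(h[...,0]>170))&(h[...,1]>130)&(h[...,2]>60)).astype(np.uint8)
    mm=np.zeros_like(m);mm[y0:y1,x0:x1]=m[y0:y1,x0:x1]
    N,l,st,c=cv2.connectedComponentsWithStats(mm)
    for i in range(1,N):
        if st[i,4]>20:
            print(n,st[i],c[i]); C[n,int(c[i][0])]=c[i]
            ct=cv2.findContours((l==i).astype(np.uint8),0,2)[0][0]; print(cv2.approxPolyDP(ct,2,True).reshape(-1,2).tolist())
k=list(C)
print(k)
for a in k:
    for b in k:
        if a[0]=='scene' and b[0]=='side': print(a,b,tri([ray(*o[a[0]],C[a]),ray(*o[b[0]],C[b])]))
E
```

```text
scene [165 204  18  17 256] [173.9 211.7]
[[165, 205], [168, 220], [182, 218], [180, 204]]
scene [141 215  14  18 149] [147.7 223.5]
[[151, 215], [141, 221], [145, 232], [154, 226]]
side [250 244   7  14  68] [253.  250.9]
[[255, 244], [252, 244], [250, 257], [255, 255]]
side [278 263  10  10  44] [282.5 267.5]
[[278, 263], [287, 272]]
[('scene', 173), ('scene', 147), ('side', 252), ('side', 282)]
('scene', 173) ('side', 252) (array([ 465.4, -177.8,   85.1]), [np.float64(6.111745249403751), np.float64(6.111745249403758)])
('scene', 173) ('side', 282) (array([ 490.1, -226.2,   96. ]), [np.float64(25.716545126127425), np.float64(25.716545126127485)])
('scene', 147) ('side', 252) (array([ 445. , -231. ,  107.1]), [np.float64(34.98249057145861), np.float64(34.98249057145846)])
('scene', 147) ('side', 282) (array([ 468.9, -272. ,  112.1]), [np.float64(3.5910225943753966), np.float64(3.5910225943753)])
```

```bash
python3 - <<'E'
from h import *
import pickle
np.set_printoptions(precision=1,suppress=True)
o=pickle.load(open('o0.pkl','rb'))
for n,u,v,z in [('scene',101,272,0),('scene',128,288,0),('scene',157,265,0),('scene',97,247,98),('scene',121,263,98),('scene',149,241,98),('scene',315,172,0),('side',201,163,0),('scene',176,228,30),('scene',205,308,0)]:
    print(n,u,v,onz(*o[n],(u,v),z))
E
```

```text
scene 101 272 [ 403.6 -396.5    0. ]
scene 128 288 [ 498.5 -392.     0. ]
scene 157 265 [ 503.  -298.7    0. ]
scene 97 247 [ 419.9 -393.4   98. ]
scene 121 263 [ 505.6 -394.8   98. ]
scene 149 241 [ 506.1 -308.7   98. ]
scene 315 172 [642.2 307.3   0. ]
side 201 163 [625.3 300.5   0. ]
scene 176 228 [ 471.6 -189.6   30. ]
scene 205 308 [ 690.6 -329.1    0. ]
```

>>> carry_out:
  plan:
    - [-0.7,0.6,-0.1,0,0,2.1,70]
    - [-1.4,1.2,-0.2,0,0,4.2,70]
    - [-2.1,1.8,-0.3,0,0,6.3,70]
    - [-2.8,2.4,-0.4,0,0,8.4,70]
    - [-3.5,3.0,-0.5,0,0,10.5,70]
    - [-4.2,3.6,-0.6,0,0,12.6,70]
    - [-5.0,4.2,-0.8,0,0,14.7,70]
    - [-5.7,4.64,-0.9,0,0,16.8,70]

```text
clock: 1.15
ee_pos: [556.5, 116.5, 191.0]
eef_rot: [0.524, -0.475, 0.524, 0.475]
force: [0.1, 0.1, 0.0]
width: 0.699
```

>>> carry_out:
  plan:
    - [0,0,0,0,0,2.1,70]
    - [0,0,0,0,0,3.6,70]
    - [0,0,0,0,0,3.6,70]

```text
clock: 1.52
ee_pos: [557.4, 116.0, 191.4]
eef_rot: [0.445, -0.549, 0.445, 0.549]
force: [-0.1, 0.0, 0.1]
width: 0.702
```

```bash
python3 - <<'E'
from h import *
import pickle
s,d=snap('wrist','w1.png'); pickle.dump((s,d),open('w1.pkl','wb'))
print(s['ee_pos'],s['eef_rot'],s['joint_pos'],s['clock'])
E
```

```text
[557.38661095 116.00400102 191.36383662] [ 0.44515035 -0.54932468  0.44526074  0.54938732] [ 1.64273021e-01  2.05060948e-01  2.01311425e+00 -4.67494571e-05
  9.23593025e-01 -1.61517446e+00] 1.525
```

View pics/w1.png

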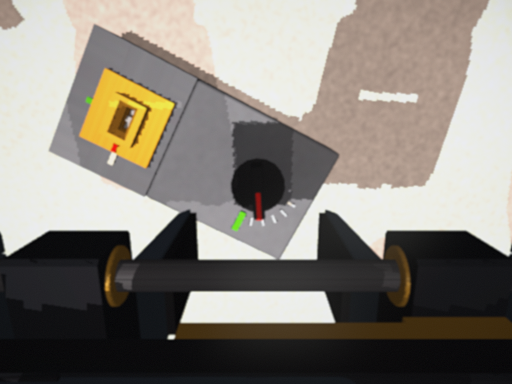

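```bash
python3 - <<'E'
from h import *
import pickle
np.set_printoptions(precision=2,suppress=True)
s,d=pickle.load(open('w1.pkl','rb')); im=d['img']
cv2.imwrite('pics/w1c.png',np.hstack([cv2.resize(im[10:180,40:210],(400,400),interpolation=cv2.INTER_CUBIC),cv2.resize(im[130:240,200:310],(400,400),interpolation=cv2.INTER_CUBIC)]))
h=cv2.cvtColor(im,cv2.COLOR_BGR2HSV)
red=(((h[...,0]<9)|(h[...,0]>170))&(h[...,1]>150)&(h[...,2]>50)).astype(np.uint8)
gr=((abs(h[...,0].astype(int)-55)<15)&(h[...,1]>150)&(h[...,2]>60)).astype(np.uint8)
yl=((abs(h[...,0].astype(int)-23)<6)&(h[...,1]>150)&(h[...,2]>80)).astype(np.uint8)
for n,m in [('r',red),('g',gr),('y',yl)]:
    N,l,st,c=cv2.connectedComponentsWithStats(m)
    for i in range(1,N):
        if st[i,4]>10 and st[i,1]<250:
            pts=np.argwhere(l==i)[:,::-1].astype(np.float32)
            r=cv2.minAreaRect(pts); print(n,st[i],c[i],r, onz(s,d,c[i],{'r':84,'g':50,'y':53}[n])[:2])
E
```

```text
r [111 144   6   8  29] [113.79 147.83] ((113.86206817626953, 147.84481811523438), (3.713906764984131, 7.242117881774902), 21.801410675048828) [546.11  -6.72]
r [255 192   7  28 171] [258.16 205.29] ((258.0, 205.5), (27.0, 6.0), 90.0) [569.6  118.82]
g [86 97  6  6 26] [88.65 99.62] ((88.69999694824219, 99.60000610351562), (4.472135543823242, 4.919349670410156), 26.56505012512207) [515.29 -45.91]
g [232 212  14  18 109] [238.36 220.5 ] ((238.3757781982422, 220.47769165039062), (5.586608409881592, 19.313703536987305), 28.610462188720703) [598.68 105.51]
y [  80   69   95   99 4766] [126.34 117.59] ((125.61104583740234, 117.77204895019531), (80.74772644042969, 72.26495361328125), 25.974393844604492) [523.54 -10.48]
```

View pics/w1c.png

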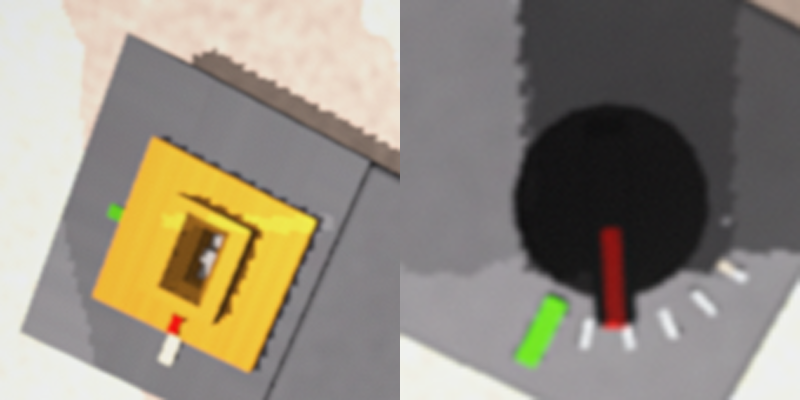

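```bash
python3 - <<'E'
from h import *
import pickle
np.set_printoptions(precision=2,suppress=True)
s,d=pickle.load(open('w1.pkl','rb'))
a=onz(s,d,(258.3,192.7),84);b=onz(s,d,(259.0,218),84);print(a,b,np.degrees(np.arctan2(*(b-a)[[1,0]])))
print('disc',onz(s,d,(258.3,185.2),58))
c=lambda u,v,z:print(onz(s,d,(40+u*.425,10+v*.425),z))
for p in [(185,195),(262,228),(215,325),(160,290)]: pass
c(194,255,65) # opening
for p in [(178,195),(255,232),(216,322)]: c(*p,65)
for p in [(129,36),(371,160),(22,330)]: c(*p,50)
E
```

```text
[558.7  116.63  84.  ] [580.63 121.91  84.  ] 13.552670863553463
disc [558.42 116.65  58.  ]
[523.47  -9.37  65.  ]
[503.76 -17.24  65.  ]
[510.81  11.23  65.  ]
[546.04   1.26  65.  ]
[453.73 -45.96  50.  ]
[477.35  45.43  50.  ]
[567.81 -77.37  50.  ]
```

>>> carry_out:
  plan:
    - [0.04,0.02,-1.5,0,0,0.3,60]
    - [0.04,0.02,-3.0,0,0,0.3,50]
    - [0.04,0.02,-4.2,0,0,0.3,50]
    - [0.04,0.02,-5.0,0,0,0.3,50]
    - [0.04,0.02,-5.0,0,0,0.3,20]
    - [0.04,0.02,-5.0,0,0,0.3,5]
    - [0.04,0.02,-5.0,0,0,0.3,5]
    - [0.04,0.02,-5.0,0,0,0.3,5]
  grip_force: 20

```text
clock: 2.58
ee_pos: [559.0, 116.6, 67.2]
eef_rot: [-0.438, 0.556, -0.437, -0.555]
force: [-1.3, 1.8, 5.0]
width: 0.109
```

```bash
python3 - <<'E'
from h import *
s,d=snap('wrist','w2.png')
print(s)
E
```

```text
{'clock': 2.575, 'joint_pos': array([ 1.64865559e-01,  3.99413279e-01,  2.04497976e+00,  1.05404961e-04,
        6.95876250e-01, -1.64145687e+00]), 'qvel': array([-0.0008443 ,  0.00171032, -0.00102326,  0.00375567, -0.00113688,
       -0.00183992]), 'joint_torque': array([-1.45286880e+00, -6.41033220e+01, -2.99642193e+01, -3.90152726e-01,
        2.43686708e-01,  2.43127649e-02]), 'ee_pos': array([558.99514306, 116.64189788,  67.22670078]), 'eef_rot': array([-0.43817594,  0.55556189, -0.43745166, -0.55496746]), 'force': array([-1.34213143,  1.84029162,  4.96792953]), 'torque': array([ 0.4596762 , -0.00782629, -0.00685638]), 'width': 0.10856101560417007}
```

View pics/w2.png

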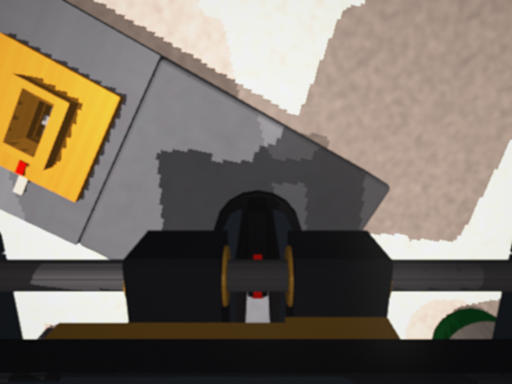

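>>> carry_out:
  plan:
    - [0,0,0,0,0,-1.0,5]
    - [0,0,0,0,0,-2.0,5]
    - [0,0,0,0,0,-3.0,5]
    - [0,0,0,0,0,-4.0,5]
    - [0,0,0,0,0,-5.0,5]
    - [0,0,0,0,0,-5.7,5]
    - [0,0,0,0,0,-5.7,5]
    - [0,0,0,0,0,-5.7,5]

```text
clock: 3.62
ee_pos: [559.0, 117.0, 67.2]
eef_rot: [0.562, -0.43, 0.561, 0.43]
force: [-1.9, 5.2, 6.3]
width: 0.105
```

>>> carry_out:
  plan:
    - [0,0,0,0,0,0,40]
    - [0,0,0,0,0,0,60]
    - [0,0,1,0,0,0,60]
    - [0,0,3,0,0,0,60]
    - [0,0,5,0,0,0,60]
    - [0,0,5.2,0,0,0,60]
    - [0,0,5.2,0,0,0,60]

```text
clock: 4.5
ee_pos: [558.3, 116.4, 196.1]
eef_rot: [0.561, -0.43, 0.561, 0.43]
force: [-0.6, -0.1, -0.7]
width: 0.597
```

```bash
python3 - <<'E'
from h import *
import pickle
s,d=snap('wrist','w3.png'); pickle.dump((s,d),open('w3.pkl','wb'))
print(s['ee_pos'],s['eef_rot'],s['force'])
cv2.imwrite('pics/w3c.png',cv2.resize(d['img'][100:260,150:350],None,fx=4,fy=3.75,interpolation=cv2.INTER_CUBIC))
E
```

```text
[558.28834983 116.39899166 196.12776134] [ 0.56098896 -0.43047657  0.5609978   0.43042163] [-0.63393858 -0.09964337 -0.71433016]
```

View pics/w3.png

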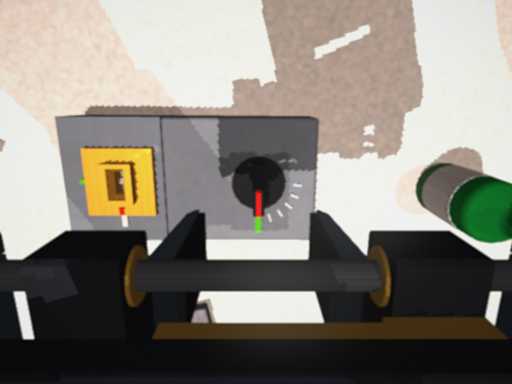

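View pics/w3c.png

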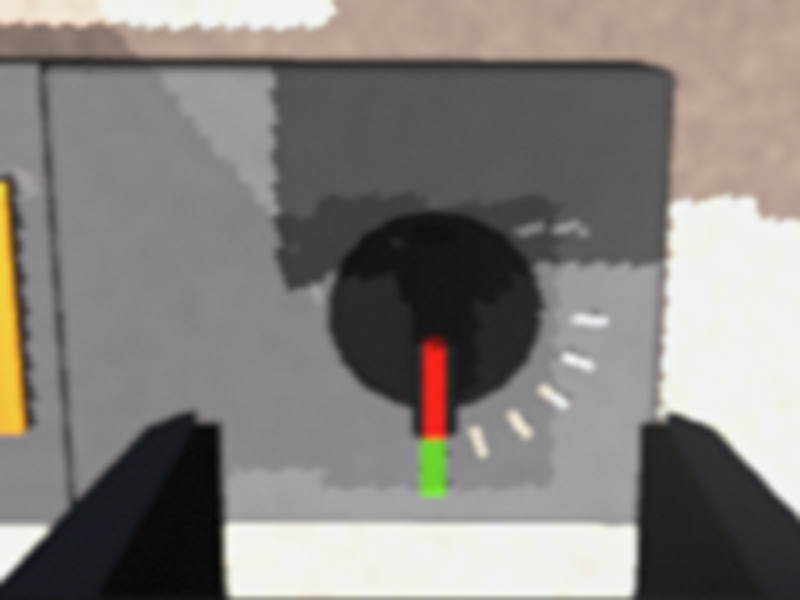

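>>> carry_out:
  plan:
    - [-0.7,-2.4,-0.3,0,0,0,60]
    - [-1.35,-5.0,-0.6,0,0,0,60]
    - [-1.35,-5.0,-0.6,0,0,0,60]
    - [-1.35,-5.0,-0.6,0,0,0,60]
    - [-1.35,-5.0,-0.6,0,0,0,60]

```text
clock: 5.18
ee_pos: [524.9, -7.6, 181.1]
eef_rot: [0.561, -0.431, 0.561, 0.431]
force: [0.3, 0.1, -1.0]
width: 0.602
```

```bash
python3 - <<'E'
from h import *
import pickle
np.set_printoptions(precision=2,suppress=True)
s,d=snap('wrist','w4.png'); pickle.dump((s,d),open('w4.pkl','wb'))
print(s['ee_pos'],s['eef_rot'],s['clock'])
im=d['img']
cv2.imwrite('pics/w4c.png',cv2.resize(d['img'][100:260,150:350],None,fx=4,fy=3.75,interpolation=cv2.INTER_CUBIC))
h=cv2.cvtColor(im,cv2.COLOR_BGR2HSV)
yl=((abs(h[...,0].astype(int)-23)<6)&(h[...,1]>150)&(h[...,2]>80)).astype(np.uint8); yl[250:]=0
N,l,st,c=cv2.connectedComponentsWithStats(yl)
i=1+st[1:,4].argmax(); r=cv2.minAreaRect(np.argwhere(l==i)[:,::-1].astype(np.float32)); print(r,onz(s,d,r[0],53))
E
```

```text
[524.95  -7.6  181.06] [ 0.56 -0.43  0.56  0.43] 5.175
((256.5, 199.0), (42.0, 71.0), 90.0) [537.25 -12.47  53.  ]
```

View pics/w4c.png

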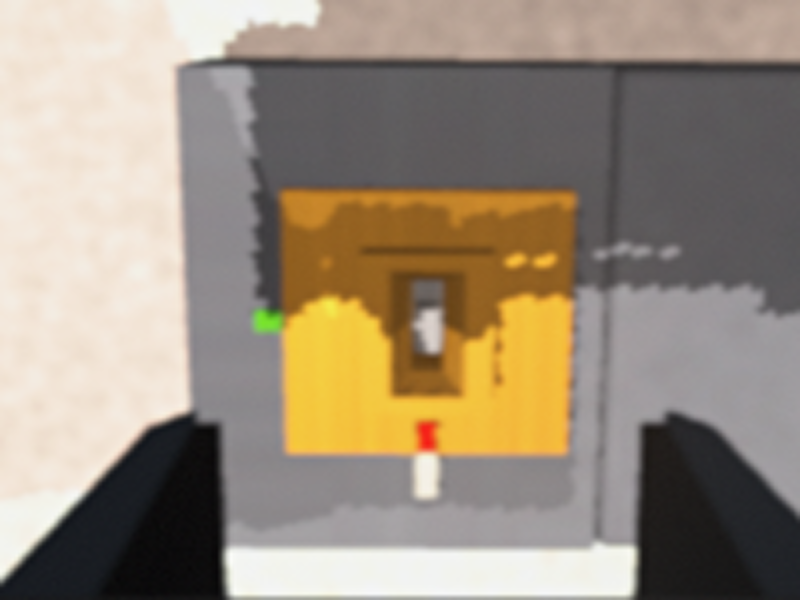

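```bash
python3 - <<'E'
from h import *
import pickle
np.set_printoptions(precision=2,suppress=True)
s,d=pickle.load(open('w4.pkl','rb'))
f=lambda u,v,z:onz(s,d,(150+u/4,100+v/3.75),z)
for n,u,v,z in [('open',428,333,65),('openA',391,270,65),('openB',465,395,65),('slot',428,323,56),('plate',428.5,321,53),('white',426,476,50),('green',268,321,50),('tl',180,66,50)]: print(n,f(u,v,z))
E
```

```text
open [525.2   -8.77  65.  ]
openA [508.8  -12.61  65.  ]
openB [541.78  -4.77  65.  ]
slot [525.    -8.73  56.  ]
plate [525.26  -8.68  53.  ]
white [564.47 -19.75  50.  ]
green [516.54 -44.22  50.  ]
tl [453.52 -45.28  50.  ]
```

>>> carry_out:
  plan:
    - [-0.3,-1.3,0.6,0,0,-2.0,60]
    - [-0.6,-2.6,1.2,0,0,-4.0,60]
    - [-1.0,-4.0,1.6,0,0,-6.0,60]
    - [-1.3,-5.4,1.6,0,0,-8.0,60]
    - [-1.6,-6.8,1.6,0,0,-10.0,60]
    - [-2.0,-8.0,1.6,0,0,-12.0,60]
    - [-2.3,-9.2,1.6,0,0,-14.0,60]
    - [-2.5,-10.3,1.6,0,0,-15.0,60]

```text
clock: 6.22
ee_pos: [462.6, -266.3, 221.5]
eef_rot: [0.707, 0.001, 0.707, -0.001]
force: [-0.5, -0.1, 0.8]
width: 0.597
```

>>> carry_out:
  plan:
    - [0,0,0,0,0,0,60]
    - [0,0,0,0,0,0,60]
    - [0,0,0,0,0,0,60]

```text
clock: 6.6
ee_pos: [462.6, -265.1, 221.4]
eef_rot: [0.707, -0.001, 0.707, 0.001]
force: [0.3, 0.3, 0.5]
width: 0.602
```

```bash
python3 - <<'E'
from h import *
import pickle
np.set_printoptions(precision=3,suppress=True)
s,d=snap('wrist','w5.png'); pickle.dump((s,d),open('w5.pkl','wb'))
print(s['ee_pos'],s['eef_rot'],s['clock'],s['joint_pos'])
E
```

```text
[ 462.559 -265.067  221.373] [ 0.707 -0.001  0.707  0.001] 6.6 [-0.564  0.106  2.066  0.     0.97  -0.566]
```

View pics/w5.png

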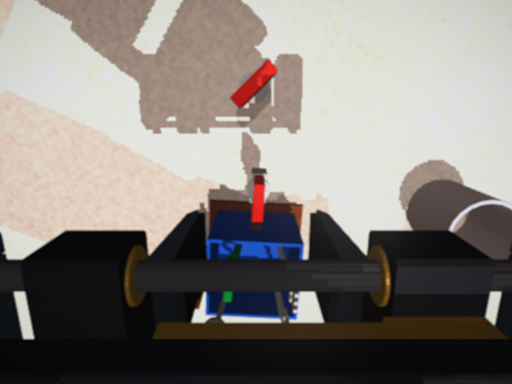

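```bash
python3 - <<'E'
from h import *
import pickle
np.set_printoptions(precision=2,suppress=True)
s,d=pickle.load(open('w5.pkl','rb')); im=d['img']
cv2.imwrite('pics/w5c.png',cv2.resize(im[150:280,190:320],(780,600),interpolation=cv2.INTER_CUBIC))
E
```

```text
(no output)
```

View pics/w5c.png

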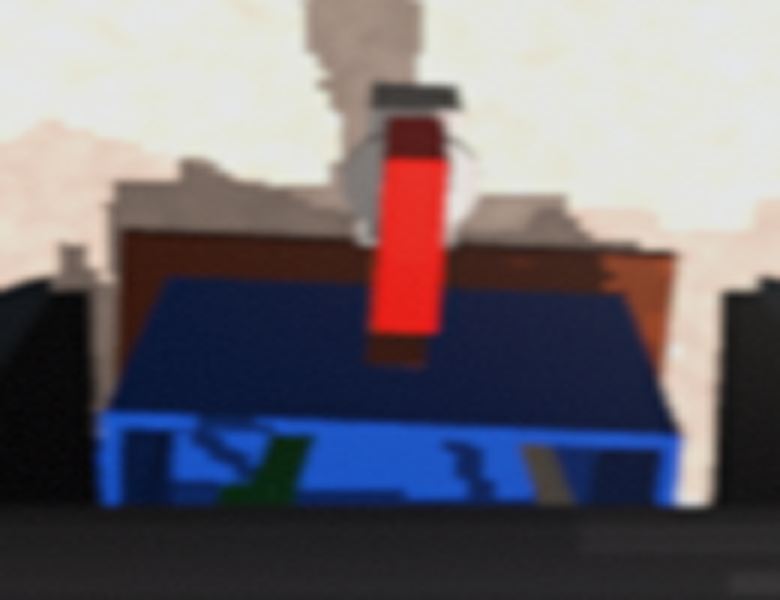

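```bash
python3 - <<'E'
from h import *
import pickle
np.set_printoptions(precision=2,suppress=True)
s,d=pickle.load(open('w5.pkl','rb'))
f=lambda u,v,z:onz(s,d,(190+u/6,150+v/4.615),z)
P=[f(u,v,125) for u,v in [(387,157),(447,157),(440,332),(368,332)]]
print(np.array(P),np.mean(P,0))
a=(P[0]+P[1])/2-(P[2]+P[3])/2; print(a,np.degrees(np.arctan2(a[1],a[0])))
a=f(100,410,98);b=f(680,435,98);print(a,b,np.degrees(np.arctan2(*(b-a)[[1,0]])))
E
```

```text
[[ 459.75 -257.96  125.  ]
 [ 467.81 -257.94  125.  ]
 [ 467.1  -290.32  125.  ]
 [ 457.13 -290.35  125.  ]] [ 462.95 -274.14  125.  ]
[ 1.67 32.38  0.  ] 87.04690054057211
[ 415.17 -316.74   98.  ] [ 504.96 -321.89   98.  ] -3.2785760279520484
```

>>> carry_out:
  plan:
    - [0.02,-0.36,-1.0,0,0,-0.65,45]
    - [0.02,-0.36,-2.5,0,0,-0.65,45]
    - [0.02,-0.36,-4.0,0,0,-0.65,45]
    - [0.02,-0.36,-5.0,0,0,-0.65,45]
    - [0.02,-0.36,-5.33,0,0,-0.65,45]
    - [0.02,-0.36,-5.33,0,0,-0.65,45]

```text
clock: 7.4
ee_pos: [462.9, -274.8, 88.4]
eef_rot: [0.707, 0.02, 0.707, -0.02]
force: [-0.5, -0.3, 0.6]
width: 0.447
```

```bash
python3 - <<'E'
from h import *
s,d=snap('wrist','w6.png'); s2,d2=snap('side','s6.png')
print(s['ee_pos'],s['eef_rot'],s['force'],s['width'])
cv2.imwrite('pics/w6c.png',np.hstack([cv2.resize(d['img'][150:310,150:350],(500,400)),cv2.resize(d2['img'][210:350,210:350],(400,400),interpolation=2)])[:, :800])
E
```

```text
[ 462.94694275 -274.79184511   88.358241  ] [ 0.70674584  0.01990868  0.70691038 -0.01979074] [-0.47548893 -0.31987158  0.6264282 ] 0.4470565515686641
```

View pics/w6c.png

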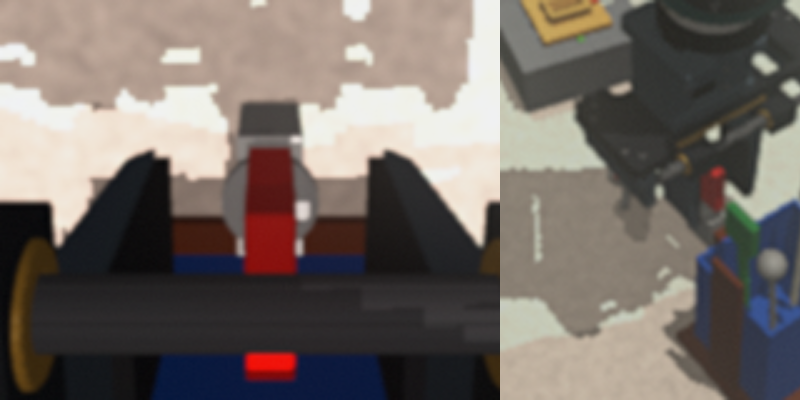

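>>> carry_out:
  plan:
    - [0,0,0,0,0,0,20]
    - [0,0,0,0,0,0,4]
    - [0,0,0,0,0,0,4]
    - [0,0,0,0,0,0,4]
    - [0,0,0,0,0,0,4]
    - [0,0,0,0,0,0,4]
  grip_force: 45

```text
clock: 8.25
ee_pos: [462.8, -275.0, 88.3]
eef_rot: [0.707, 0.02, 0.707, -0.02]
force: [-0.8, 0.2, 4.5]
width: 0.1
```

```bash
python3 - <<'E'
from h import *
s=manip.read_state()
print(s['ee_pos'],s['eef_rot'],s['force'],s['torque'],s['width']*91)
E
```

```text
[ 462.81250061 -275.04841054   88.29914014] [ 0.70683027  0.02003065  0.70681498 -0.02005806] [-0.84096996  0.21691891  4.49685474] [ 0.08832031  0.18223639 -0.03077933] 9.14121975097917
```

>>> carry_out:
  plan:
    - [0,0,0.3,0,0,0,4]
    - [0,0,0.7,0,0,0,4]
    - [0,0,1.2,0,0,0,4]
    - [0,0,1.8,0,0,0,4]
    - [0,0,2.6,0,0,0,4]
    - [0,0,3.4,0,0,0,4]
    - [0,0,3.6,0,0,0,4]
    - [0,0,3.6,0,0,0,4]

```text
clock: 9.25
ee_pos: [462.8, -275.0, 178.4]
eef_rot: [0.707, 0.02, 0.707, -0.02]
force: [0.1, 0.4, -0.8]
width: 0.099
```

```bash
python3 - <<'E'
from h import *
import pickle
o={n:snap(n,n+'7.png') for n in ['scene','side','wrist']}; pickle.dump(o,open('o7.pkl','wb'))
s=o['wrist'][0]; print(s['ee_pos'],s['eef_rot'],s['force'],s['width']*91)
for n in ['scene','side']: 
    s,d=o[n]; print(n,proj(s,d,s['ee_pos']))
E
```

```text
[ 462.43372748 -274.78833057  177.62199583] [ 0.70657079  0.02017824  0.70707475 -0.01989592] [ 0.2339602  -0.06717949 -0.68032663] 8.945336243716506
scene (np.float64(141.30609862135617), np.float64(201.59749136604853))
side (np.float64(282.5300167180761), np.float64(249.01045923134038))
```

View pics/scene7.png

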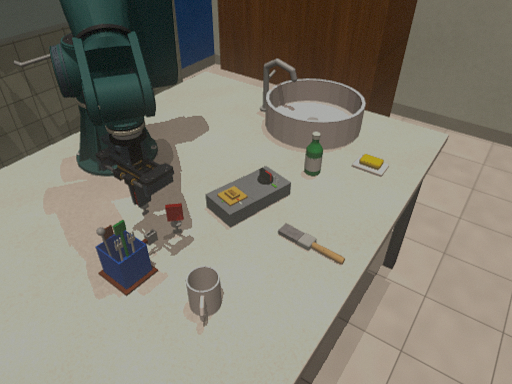

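View pics/wrist7.png

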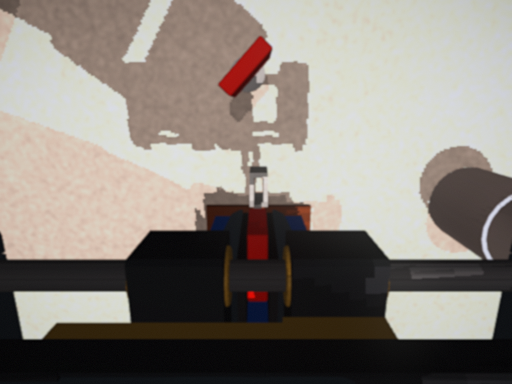

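View pics/side7.png

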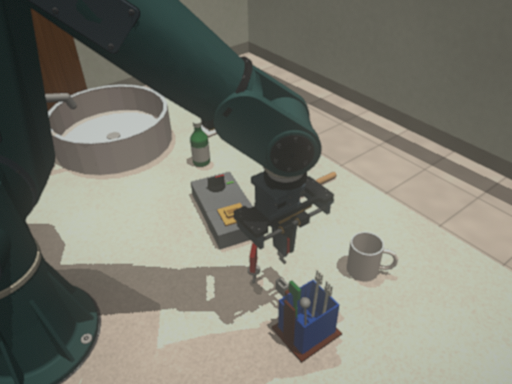

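>>> carry_out:
  plan:
    - [0.1,0.3,0.8,0,0,1.5,4]
    - [0.4,1.6,1.2,0,0,3.5,4]
    - [0.75,3.1,1.2,0,0,5.5,4]
    - [1.1,4.6,1.2,0,0,7.5,4]
    - [1.45,6.1,1.2,0,0,9.5,4]
    - [1.8,7.6,0.8,0,0,11.5,4]
    - [2.2,9.2,0.0,0,0,13.5,4]
    - [2.53,10.64,-1.0,0,0,15.4,4]

```text
clock: 10.4
ee_pos: [526.3, -7.6, 152.4]
eef_rot: [0.564, -0.426, 0.564, 0.426]
force: [0.6, -0.3, -0.9]
width: 0.1
```

>>> carry_out:
  plan:
    - [0,0,0,0,0,0.25,4]
    - [0,0,-0.5,0,0,0.25,4]
    - [0,0,-0.8,0,0,0.25,4]
    - [0,0,-0.8,0,0,0.25,4]
    - [0,0,-0.8,0,0,0.25,4]

```text
clock: 11.02
ee_pos: [526.2, -9.4, 133.5]
eef_rot: [0.561, -0.43, 0.561, 0.43]
force: [-0.1, -0.8, 0.4]
width: 0.095
```

```bash
python3 - <<'E'
from h import *
import pickle
o={n:snap(n,n+'8.png') for n in ['scene','side','wrist']}; pickle.dump(o,open('o8.pkl','wb'))
s=o['wrist'][0]; print(s['ee_pos'],s['eef_rot'],s['force'],s['width']*91,s['clock'])
print(np.degrees(2*np.arctan2(-s['eef_rot'][1],s['eef_rot'][0])))
a=o['scene'][1]['img'][130:230,190:310]; b=o['side'][1]['img'][140:260,170:290]
cv2.imwrite('pics/c8.png',np.hstack([cv2.resize(a,(456,380),interpolation=2),cv2.resize(b,(340,380),interpolation=2)]))
E
```

```text
[526.23660614  -9.27398134 133.56444345] [ 0.56128422 -0.43044356  0.56094927  0.43013286] [ 0.01515415 -0.53736345 -0.48718982] 8.485560612669438 11.125
74.96851480971192
```

View pics/c8.png

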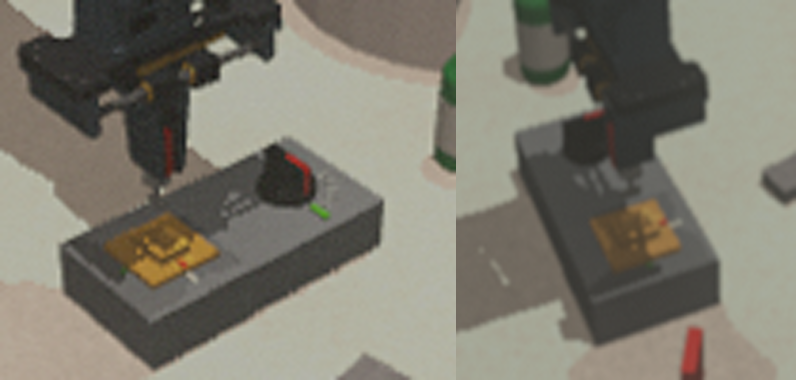

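View pics/wrist8.png

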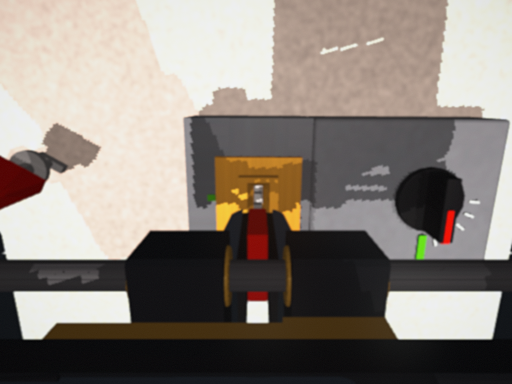

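```bash
python3 - <<'E'
from h import *
import pickle
o=pickle.load(open('o8.pkl','rb'));s,d=o['wrist']
u=np.array([.966,-.259,0]); k=np.array([558.4,116.5,0])
for r,z in [(0,84),(23,84),(23,58),(33,50),(45,50)]: print(r,z,proj(s,d,k+u*r+[0,0,z]))
h=cv2.cvtColor(d['img'],cv2.COLOR_BGR2HSV)
red=(((h[...,0]<9)|(h[...,0]>170))&(h[...,1]>150)&(h[...,2]>50)).astype(np.uint8); red[:, :400]=0
y,x=np.nonzero(red); print(x.min(),x.max(),y.min(),y.max()); 
for r in range(y.min(),y.max()+1,4): print(r,x[y==r].mean())
E
```

```text
0 84 (np.float64(449.6935501225403), np.float64(209.6392888502923))
23 84 (np.float64(444.9595427353928), np.float64(241.1753680514207))
23 58 (np.float64(427.0367174586866), np.float64(227.90279379807686))
33 50 (np.float64(420.65582230285247), np.float64(236.11298565358035))
45 50 (np.float64(418.85071456121295), np.float64(249.98414944316363))
441 455 209 243
209 451.0
213 450.5
217 450.0
221 449.0
225 448.5
229 448.0
233 447.0
237 447.0
241 446.0
```

```bash
python3 - <<'E'
from h import *
import pickle
o=pickle.load(open('o8.pkl','rb'))
for n in ['scene','side']:
    s,d=o[n]
    for dz in (0,20,38): print(n,proj(s,d,[525.4,-9,133.5-dz]))
E
```

```text
scene (np.float64(230.24821852581124), np.float64(172.77852181900917))
scene (np.float64(230.4699188969564), np.float64(178.47319640568813))
scene (np.float64(230.66536588624228), np.float64(183.4935172882395))
side (np.float64(230.6134848786313), np.float64(189.53769935415008))
side (np.float64(231.05094552267292), np.float64(195.82264601150646))
side (np.float64(231.4365249173568), np.float64(201.36222073844644))
```

>>> carry_out:
  plan:
    - [0,0,-0.6,0,0,0,4]
    - [0,0,-1.1,0,0,0,4]
    - [0,0,-1.3,0,0,0,4]
    - [0,0,-1.5,0,0,0,4]
    - [0,0,-1.55,0,0,0,4]
    - [0,0,-1.6,0,0,0,4]
  grip_force: 50

```text
clock: 11.92
ee_pos: [526.2, -9.0, 93.3]
eef_rot: [0.561, -0.431, 0.561, 0.43]
force: [0.1, -0.2, -1.0]
width: 0.095
```

```bash
python3 - <<'E'
from h import *
s=manip.read_state(); print(s['ee_pos'],s['force'],s['torque'],s['width']*91)
E
```

```text
[526.19392747  -9.01013735  93.30884619] [ 0.09002131 -0.22664978 -1.04220848] [ 0.05808041 -0.07524274  0.0206763 ] 8.627933928666208
```

>>> carry_out:
  plan:
    - [0,0,-0.1,0,0,0,4]
    - [0,0,-0.2,0,0,0,4]
    - [0,0,-0.3,0,0,0,4]
    - [0,0,-0.4,0,0,0,4]
    - [0,0,-0.45,0,0,0,4]
    - [0,0,-0.5,0,0,0,4]

```text
clock: 12.68
ee_pos: [526.1, -9.0, 80.8]
eef_rot: [0.561, -0.43, 0.561, 0.43]
force: [-1.1, 0.3, 5.3]
width: 0.094
```

```bash
python3 - <<'E'
from h import *
s=manip.read_state(); print(s['ee_pos'],s['force'],s['torque'],s['width']*91)
E
```

```text
[526.1374036   -9.01385267  80.78451242] [-1.14561504  0.29162231  5.28827531] [0.16426565 0.28784311 0.0358842 ] 8.558154652305786
```

>>> carry_out:
  plan:
    - [0,0,-0.05,0,0,0,4]
    - [0,0,-0.1,0,0,0,4]
    - [0,0,-0.14,0,0,0,4]
    - [0,0,-0.14,0,0,0,4]

```text
clock: 13.18
ee_pos: [526.2, -9.0, 78.1]
eef_rot: [0.561, -0.43, 0.561, 0.43]
force: [-7.6, 0.8, 22.9]
width: 0.096
```

```bash
python3 - <<'E'
from h import *
s=manip.read_state(); print(s['ee_pos'],s['force'],s['torque'],s['width']*91)
E
```

```text
[526.23687367  -9.01940749  78.12419097] [-7.595491    0.78046206 22.94837463] [ 0.21770095  1.56473847 -0.04710182] 8.780215848651036
```

>>> carry_out:
  plan:
    - [-0.02,0,0.02,0,0,0,4]
    - [-0.02,0,0.02,0,0,0,4]

```text
clock: 13.42
ee_pos: [526.1, -9.0, 78.2]
eef_rot: [0.561, -0.431, 0.561, 0.43]
force: [-1.6, -0.0, 9.3]
width: 0.096
```

```bash
python3 - <<'E'
from h import *
import pickle
o={n:snap(n,n+'9.png') for n in ['scene','side','wrist']}; pickle.dump(o,open('o9.pkl','wb'))
s=manip.read_state(); print(s['ee_pos'],s['force'],s['torque'],s['width']*91,s['joint_pos'])
a=o['scene'][1]['img'][150:230,190:300]; b=o['side'][1]['img'][160:250,190:280]
cv2.imwrite('pics/c9.png',np.hstack([cv2.resize(a,(456,330),interpolation=2),cv2.resize(b,(330,330),interpolation=2)]))
E
```

```text
[526.10440293  -9.0076793   78.22400655] [-0.9441737  -0.64588453  9.50230047] [ 0.18745855  0.2157197  -0.03483911] 8.750164640400731 [-6.14295617e-02  3.22900601e-01  2.13250430e+00  4.32293606e-05
  6.85111147e-01 -1.37046395e+00]
```

View pics/c9.png

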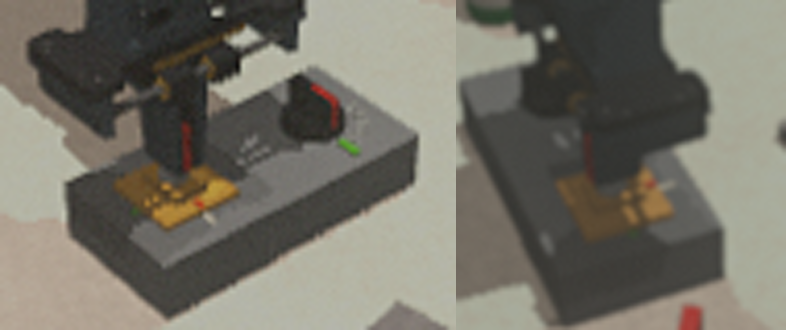

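>>> carry_out:
  plan:
    - [0,-0.005,0,0,0,-1.2,4]
    - [0,-0.01,0,0,0,-2.4,4]
    - [-0.01,-0.01,0,0,0,-3.6,4]
    - [-0.01,-0.015,0,0,0,-4.8,4]
    - [-0.01,-0.02,0,0,0,-6.0,4]
    - [-0.015,-0.02,0,0,0,-7.2,4]
    - [-0.015,-0.02,0,0,0,-8.4,4]
    - [-0.02,-0.02,0,0,0,-9.6,4]

```text
clock: 14.58
ee_pos: [525.8, -9.6, 78.2]
eef_rot: [0.688, -0.164, 0.687, 0.164]
force: [-0.5, 0.8, 7.2]
width: 0.096
```

```bash
python3 - <<'E'
from h import *
import pickle
s=manip.read_state(); print(s['ee_pos'],s['force'],s['torque'],s['width']*91,s['clock'])
o={n:snap(n,n+'10.png') for n in ['scene','side']}
a=o['scene'][1]['img'][150:230,190:300]; b=o['side'][1]['img'][160:250,190:280]
cv2.imwrite('pics/c10.png',np.hstack([cv2.resize(a,(456,330),interpolation=2),cv2.resize(b,(330,330),interpolation=2)]))
E
```

```text
[525.83054379  -9.55934367  78.24385269] [-0.51702039  0.79156383  7.1620222 ] [ 0.03673145 -0.10632223  0.12195785] 8.719004021368521 14.575
```

View pics/c10.png

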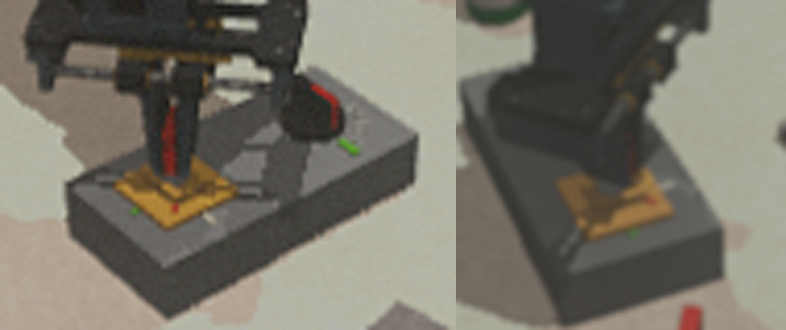

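>>> carry_out:
  plan:
    - [-0.005,0,0,0,0,-1.2,4]
    - [-0.01,0,0,0,0,-2.4,4]
    - [-0.01,0,0,0,0,-3.6,4]
    - [-0.015,0,0,0,0,-4.8,4]
    - [-0.02,0,0,0,0,-6.0,4]
    - [-0.025,0,0,0,0,-7.4,4]
    - [-0.03,0,0,0,0,-8.7,4]
    - [-0.03,0,0,0,0,-9.9,4]

```text
clock: 15.68
ee_pos: [525.0, -9.5, 78.3]
eef_rot: [0.694, 0.139, 0.693, -0.139]
force: [-0.6, 1.3, 8.7]
width: 0.096
```

>>> carry_out:
  plan:
    - [0,0,0,0,0,0,4]
    - [0,0,0,0,0,0,4]

```text
clock: 15.92
ee_pos: [525.0, -9.5, 78.2]
eef_rot: [0.694, 0.138, 0.693, -0.138]
force: [-0.6, 0.7, 8.3]
width: 0.098
```

```bash
python3 - <<'E'
from h import *
import pickle
s=manip.read_state(); print(s['ee_pos'],s['eef_rot'],s['force'],s['torque'],s['width']*91,s['clock'],np.degrees(2*np.arctan2(-s['eef_rot'][1],s['eef_rot'][0])))
o={n:snap(n,n+'11.png') for n in ['scene','side','wrist']}; pickle.dump(o,open('o11.pkl','wb'))
a=o['scene'][1]['img'][160:220,200:280]; b=o['side'][1]['img'][180:250,200:270]
cv2.imwrite('pics/c11.png',np.hstack([cv2.resize(a,(456,342),interpolation=2),cv2.resize(b,(342,342),interpolation=2)]))
E
```

```text
[525.00134267  -9.50654254  78.24349827] [ 0.69400638  0.13808453  0.69302051 -0.13787812] [-0.62479199  0.71140617  8.30042751] [ 0.24867483  0.04844946 -0.00407923] 8.955315770524262 15.925 -22.506048493098437
```

View pics/c11.png

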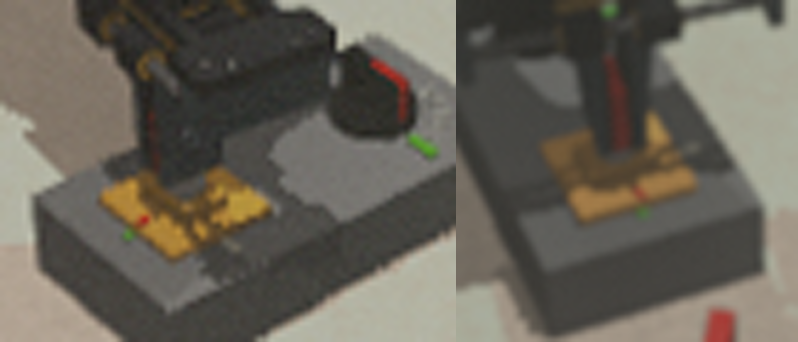

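View pics/wrist11.png

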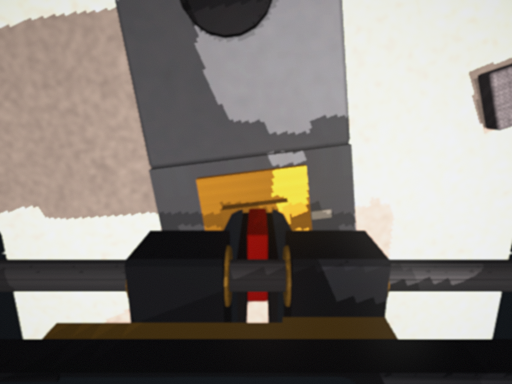

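```bash
cat > tab.py <<'E'
from h import *
import sys,pickle
def run(o):
  for n,(x0,y0,x1,y1) in {'scene':(210,190,260,225),'side':(225,205,262,235)}.items():
    s,d=o[n]; im=d['img'][y0:y1,x0:x1]; h=cv2.cvtColor(im,cv2.COLOR_BGR2HSV).astype(int)
    for nm,m in [('red',((h[...,0]<9)|(h[...,0]>170))&(h[...,1]>140)),('green',(abs(h[...,0]-57)<18)&(h[...,1]>100))]:
        N,l,st,c=cv2.connectedComponentsWithStats(m.astype(np.uint8))
        for i in range(1,N):
            if st[i,4]<3: continue
            for z in (50,54):
                p=onz(s,d,c[i]+[x0,y0],z); v=p[:2]-[525.1,-8.9]
                print(n,nm,st[i],z,np.round(p,1),'r',round(float(np.hypot(*v)),1),'core deg',round(float(-15-np.degrees(np.arctan2(v[1],v[0]))),1))
if __name__=='__main__': run(pickle.load(open(sys.argv[1],'rb')))
E
python3 tab.py o11.pkl; echo; python3 tab.py o0.pkl;python3 tab.py o8.pkl
sed -i 's/>140)/>90)/; s/<3: continue/<2: continue/; s/>100))/>60))/' tab.py
python3 tab.py o11.pkl; echo; python3 tab.py o8.pkl
python3 - <<'E'
import pickle,cv2
o=pickle.load(open('o11.pkl','rb'))
cv2.imwrite('pics/c12.png',cv2.resize(o['scene'][1]['img'][190:220,210:250],(800,600),interpolation=0))
cv2.imwrite('pics/c13.png',cv2.resize(o['side'][1]['img'][205:235,220:260],(800,600),interpolation=0))
E
```

```text
scene green [11 10  3  2  4] 50 [517.7 -42.7  50. ] r 34.6 core deg 87.4
scene green [11 10  3  2  4] 54 [520.8 -46.4  54. ] r 37.8 core deg 81.5
side red [ 7  0  4  5 20] 50 [546.   14.3  50. ] r 31.2 core deg -62.9
side red [ 7  0  4  5 20] 54 [543.4  10.4  54. ] r 26.6 core deg -61.5
side green [12 18  3  2  4] 50 [517.7 -43.6  50. ] r 35.5 core deg 87.1
side green [12 18  3  2  4] 54 [515.2 -47.2  54. ] r 39.6 core deg 89.5

side red [18  4  2  2  2] 50 [560.2 -10.5  50. ] r 35.1 core deg -12.4
side red [18  4  2  2  2] 54 [557.5 -14.2  54. ] r 32.9 core deg -5.7
```

View pics/c12.png

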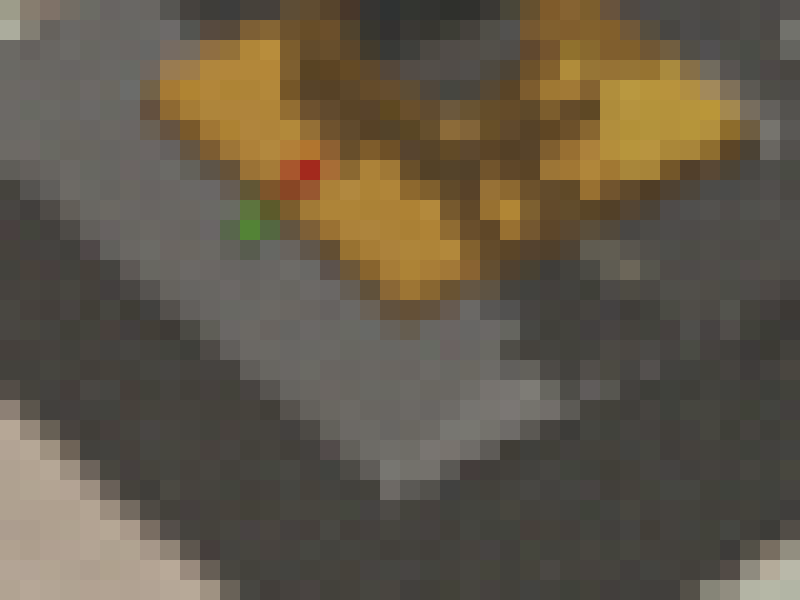

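View pics/c13.png

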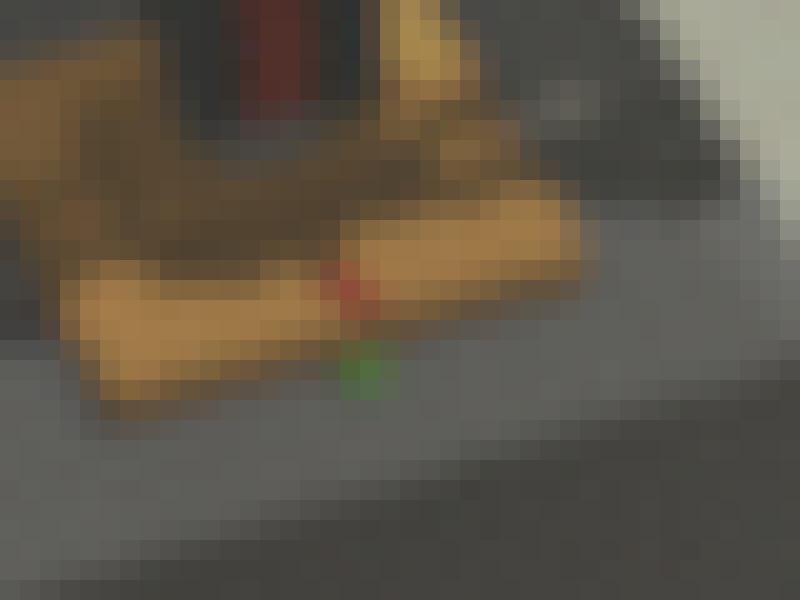

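```bash
python3 - <<'E'
from h import *
import pickle
o=pickle.load(open('o11.pkl','rb'))
ang=lambda p:-15-np.degrees(np.arctan2(p[1]+8.9,p[0]-525.1))
for n,a,b in [('red',(224.6,198.3),(237.1,219.15)),('green',(222,200.75),(237.9,222.9))]:
    p,e=tri([ray(*o['scene'],a),ray(*o['side'],b)]); print(n,p,e,ang(p))
    for z in (50,53,55): print(z,ang(onz(*o['scene'],a,z)),ang(onz(*o['side'],b,z)))
E
```

```text
red [521.50826676 -35.0228672   55.77062766] [np.float64(0.07717704496535277), np.float64(0.07717704496547129)] 82.8287299435937
50 96.66933584750313 75.11030134661638
53 88.95031955270628 79.59437332031814
55 84.51486860782691 82.02834608712524
green [517.94887859 -42.93863434  50.39621739] [np.float64(0.11052436770449263), np.float64(0.11052436770439689)] 86.86462873417419
50 87.35057234360434 86.56346423112197
53 82.85014558992388 88.5022715638008
55 80.16063209359768 89.62794923487466
```

>>> carry_out:
  plan:
    - [0,0,0,0,0,-0.5,4]
    - [0,0,0,0,0,-1,4]
    - [0,0,0,0,0,-1.3,4]
    - [0,0,0,0,0,-1.3,4]

```text
clock: 16.58
ee_pos: [524.9, -9.4, 78.2]
eef_rot: [0.685, 0.177, 0.684, -0.177]
force: [-1.4, 0.9, 8.8]
width: 0.097
```

```bash
python3 - <<'E'
from h import *
import pickle
s=manip.read_state(); print(s['ee_pos'],s['force'],s['torque'],s['width']*91,s['clock'],np.degrees(2*np.arctan2(-s['eef_rot'][1],s['eef_rot'][0])))
T_=[]
o={n:snap(n,n+'14.png') for n in ['scene','side','wrist']}; pickle.dump(o,open('o14.pkl','wb'))
for i in range(4):
    s,_=snap('wrist','x.png'); T_.append(s['torque'][2])
print(T_)
a=cv2.resize(o['scene'][1]['img'][190:220,210:250],(400,300),interpolation=0)
b=cv2.resize(o['side'][1]['img'][205:235,220:260],(400,300),interpolation=0)
cv2.imwrite('pics/c14.png',np.hstack([a,b]))
E
```

```text
[524.89487462  -9.42605658  78.20643064] [-1.43404066  0.92833216  8.77628109] [0.43952614 0.24345397 0.13199068] 8.8399198255654 16.575 -29.026026402135994
[np.float64(0.11734711890888179), np.float64(0.07922464603123787), np.float64(0.06204643578020828), np.float64(0.1013601750821979)]
```

View pics/c14.png

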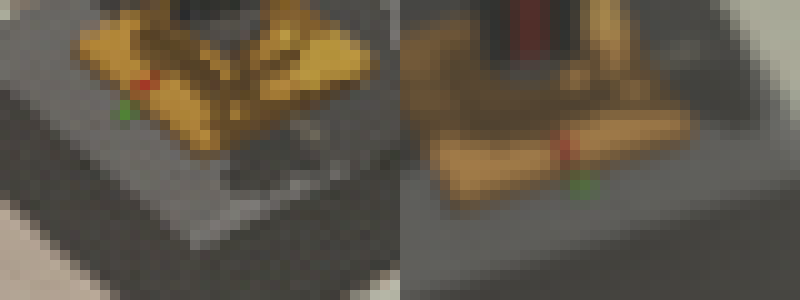

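```bash
python3 - <<'E'
from h import *
import pickle
ang=lambda p:-15-np.degrees(np.arctan2(p[1]+8.9,p[0]-525.1))
def cen(o,n,box,col):
    x0,y0,x1,y1=box; im=o[n][1]['img'][y0:y1,x0:x1].astype(float)
    b,g,r=im[...,0],im[...,1],im[...,2]
    w=np.clip((r-1.75*g-0) if col=='r' else (g-1.15*np.maximum(r,b)),0,None)
    yy,xx=np.mgrid[y0:y1,x0:x1]; return np.array([(w*xx).sum(),(w*yy).sum()])/w.sum(),w.sum()
for f in ['o11.pkl','o14.pkl']:
    o=pickle.load(open(f,'rb'))
    for c in 'rg':
        a,wa=cen(o,'scene',(219,195,229,204),c); b,wb=cen(o,'side',(232,215,243,226),c)
        p,e=tri([ray(*o['scene'],a),ray(*o['side'],b)]); print(f,c,a,b,wa,wb,p.round(1),ang(p).round(1))
E
```

```text
o11.pkl r [224.74642127 198.11042945] [237. 219.] 122.25 7.25 [521.6 -34.5  56. ] 82.9
o11.pkl g [222.10810811 200.82528958] [237.73286467 223.30931459] 51.80000000000004 28.45000000000003 [517.6 -42.3  49.2] 87.6
o14.pkl r [224.09866667 197.92      ] [236.         219.30434783] 93.75 11.5 [519.  -34.   55.6] 88.7
o14.pkl g [222.12134251 200.79259897] [237.70141343 223.31625442] 58.10000000000004 28.30000000000004 [517.6 -42.2  49.1] 87.7
```

>>> carry_out:
  plan:
    - [0,0,0,0,0,-0.3,4]
    - [0,0,0,0,0,-0.5,4]
    - [0,0,0,0,0,-0.5,4]
    - [0,0,0,0,0,-0.5,4]

```text
clock: 17.42
ee_pos: [524.9, -9.4, 78.2]
eef_rot: [0.681, 0.192, 0.68, -0.192]
force: [-1.7, 1.4, 8.9]
width: 0.094
```

```bash
python3 - <<'E'
from h import *
import pickle
o={n:snap(n,n+'15.png') for n in ['scene','side','wrist']}; pickle.dump(o,open('o15.pkl','wb'))
L=[]
for i in range(5):
    s,_=snap('wrist','x.png'); L.append(np.r_[s['force'],s['torque']])
print(np.mean(L,0),s['clock'],s['width']*91,s['ee_pos'],s['joint_pos'])
ang=lambda p:-15-np.degrees(np.arctan2(p[1]+8.9,p[0]-525.1))
def cen(o,n,box,col):
    x0,y0,x1,y1=box; im=o[n][1]['img'][y0:y1,x0:x1].astype(float)
    b,g,r=im[...,0],im[...,1],im[...,2]
    w=np.clip((r-1.75*g-0) if col=='r' else (g-1.15*np.maximum(r,b)),0,None)
    yy,xx=np.mgrid[y0:y1,x0:x1]; return np.array([(w*xx).sum(),(w*yy).sum()])/w.sum(),w.sum()
for c in 'rg':
        a,wa=cen(o,'scene',(219,195,229,204),c); b,wb=cen(o,'side',(232,215,243,226),c)
        p,e=tri([ray(*o['scene'],a),ray(*o['side'],b)]); print(c,a,b,wa,wb,p.round(1),ang(p).round(1))
E
```

```text
[-1.09902835  2.0329772   9.58448297  0.44414398  0.2699586   0.17025563] 17.775 8.391051974230916 [524.87558966  -9.4051923   78.22935471] [-6.24052761e-02  3.21290952e-01  2.13489966e+00  2.75850459e-04
  6.84309836e-01  4.87029873e-01]
r [223.80769231 197.52262443] [235.90909091 219.90909091] 110.5 2.75 [517.8 -34.5  55.8] 91.0
g [222.125      200.79384328] [237.73286467 223.3198594 ] 53.60000000000002 28.45000000000003 [517.6 -42.3  49.2] 87.6
```

View pics/scene15.png

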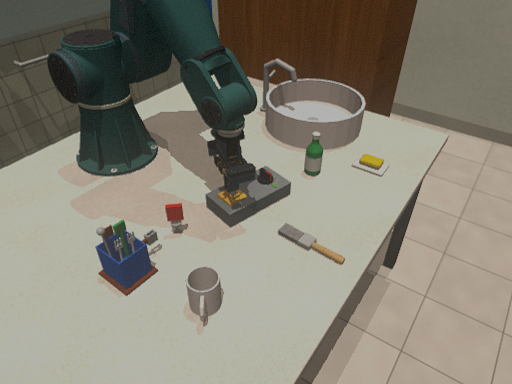

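```bash
python3 - <<'E'
from plant import manip
print(manip.sign_off())
E
```

```text
the job is handed in; nothing more can be done
None
```

The rinse job is done and handed in at about 18 s of robot time. The arm is still gripping the key and holding it turned. The hand-in itself gives no verdict.

- **Flow knob:** I turned it about 28° clockwise. A wrist view from directly above shows the red pointer in line with the green mark. I checked again from over the lock before inserting the key, and it had not moved.
- **Service key:** I took the smaller key from the caddy clip; its handle measured 32 mm long and 9 mm thick. It went past both pins and stopped hard at the expected height. The push briefly reached 23 N, then I eased it back to about 9 N.
- **Quarter turn:** The gripper turned the key about 106° (1.86 rad), a little more than the 1.7 suggested, because the tab still looked short of the green mark at 97°. The red tab now measures about 91° in the camera images, against 88° for the green mark in the same images. The holding torque is about 0.17 N m, so the core is probably close to or at its stop. Only a few pixels of the tab are visible, so that angle is good to about 3°.
- **Bystanders:** The mug, soap bottle and brush look unmoved in the last picture.

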